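# Nest the blue measuring cups on the cork mat

### The job

Put away the blue measuring cups as one nested set: stand the largest blue cup in the middle of the round cork mat, then set the medium one inside it, then the small one inside that, each right down on the base of the one around it, and last close the small cup with the blue lid. Let everything stand upright and released, and do not knock over or push aside the white cup, the white lid, the mortar or the amber jar.

Things in the scene. Friction and masses are not known exactly. Their poses are not given: they have to be found in the camera images.
- cup_large_center (a point): the largest of three blue cups: plastic cup, open top, straight round wall 3 mm thick, outer diameter 66 mm, inner 60 mm, height 60 mm, base 8 mm thick; stands upright. Point at its centre: on the axis, 30 mm above its underside; z is its axis, up. Weighs about 60 g.
- cup_medium_center (a point): the medium blue cup: plastic cup, open top, straight round wall 3 mm thick, outer diameter 50 mm, inner 44 mm, height 60 mm, base 8 mm thick; stands upright. Point at its centre: on the axis, 30 mm above its underside; z is its axis, up. Weighs about 45 g. Nested in the large cup, its rim stands 8 mm above the large one's.
- cup_small_center (a point): the small blue cup: plastic cup, open top, straight round wall 3 mm thick, outer diameter 34 mm, inner 28 mm, height 60 mm, base 8 mm thick; stands upright. Point at its centre: on the axis, 30 mm above its underside; z is its axis, up. Weighs about 30 g. Nested in the medium cup, its rim stands 8 mm above the medium one's.
- lid_blue_center (a point): the blue lid, fits the small cup: disc 44 mm across, 4 mm thick, under it a plug 20 mm across, 6 mm deep, on which it stands, on top a round knob 16 mm across, 20 mm tall; total height 30 mm. Point on its axis, 15 mm above its underside; z up. On the cup the plug hangs in the mouth, the disc lies on the rim, and this point is 39 mm above the cup's centre.
- mat_cork: the goal place: round flat cork mat, brown, 104 mm in diameter and 6 mm thick, fixed to the bench. Origin at the centre of its underside, on the bench surface (z up).
- mat_black: another round mat of the same size, black rubber, fixed; not used. Origin at the centre of its underside.
- cup_white_center (a point): white cup of another set, not to be moved: plastic cup, open top, straight round wall 3 mm thick, outer diameter 50 mm, inner 44 mm, height 60 mm, base 8 mm thick; stands upright. Point at its centre: on the axis, 30 mm above its underside; z is its axis, up. 
- lid_white_center (a point): white lid of another set, not to be moved: disc 44 mm across, 4 mm thick, under it a plug 20 mm across, 6 mm deep, on which it stands, on top a round knob 16 mm across, 20 mm tall; total height 30 mm. Point on its axis, 15 mm above its underside; z up.
- mortar: white porcelain mortar (bowl), rim 90 mm in diameter, 50 mm tall, not to be moved. Origin at the centre of its underside.
- jar: closed amber glass jar with white cap and paper label, 64 mm in diameter and 95 mm tall, standing beyond the other things, not to be moved. Origin at the centre of its underside.
Not all that is in view belongs to the job. Leave any yellow look-alike of the part that bears cup_small_center alone.

How it is judged:
By the outcome, as a careful person would: the job done as asked, in the order asked, and still so for the second after the job is handed in, with the robot touching nothing.
It also fails if it takes over 106 s, if anything falls off the work surface, if the arm or the gripper's body presses on something with over 40 N, if the wrist force passes 120 N, or if a joint passes its speed limit or range.

### The arm

A 6-joint arm with a two-finger parallel gripper is mounted at the origin on the work surface. World frame = base frame: x ahead of the robot, y to its left, z up, the work surface at z = 0. Lengths are in m, angles in rad, forces in N, time in s.
With the tool pointing down it reaches from about 0.3 to 0.875 m from the base axis. Payload 6.4 kg.
Tool frame: the origin (TCP) lies at the very end of the fingers, on their centre line; the grasp point (between the pads) lies 19 mm behind it; z points along the fingers, y is the direction in which the jaws open and shut (so a half turn about z gives the same grasp; the last joint's range is limited). The gripper opens to 85 mm and grips with 20 to 120 N. Pads are 22 mm wide; open, the fingers measure 114 mm over their backs; the gripper's body (76 mm by 85 mm) begins 54 mm behind the grasp point. The pads swing forward as they close: fully open they stand 13 mm farther back than shut.
Start: joints at [-1.516, 0.181, 1.607, -0, 1.354, -0.206], TCP at [0.148, -0.556, 0.231] pointing down, gripper open.
Joint ranges: [-2.99, 2.99], [-0.89, 2.07], [0.3, 2.58], [-1.14, 4.28], [0, 2.63], [-3.12, 3.12]. Speed limits (rad/s): [2.57, 2.57, 3.01, 3.14, 3.14, 3.14].

### API

Orientations are given as a unit quaternion [w, x, y, z].
In Python, from bench import telemetry, imaging, ctrl gives the robot as it stands.
- The arm moves only by the shell command python3 -m pendant 'ROWS' [OPENING]. ROWS is JSON, a list that holds one entry, the list of rows, each a list of 6 numbers: the shift along the tool's x, y, z in units of 200 mm (1.0 is 200 mm), then the turn, a rotation vector about the tool's x, y, z in units of pi rad (1.0 is pi rad). In form: [[[tx, ty, tz, rx, ry, rz], ...]]. A call has 1 to 12 rows; each row shifts and turns the pose as measured when the row begins, along the tool's axes as they then stand; what a row does not reach is not made up. A row lasts 1/8 s, in which the tool goes at most 62.5 mm and 10.7 degrees, less where a joint would pass 70% of its speed; a pose out of reach is approached as far as the arm can. A call with a number of a shift or a turn outside -1 to 1 is refused whole. A call with a gripper value outside its range is refused whole. OPENING is the closure, from 0 (fully open) to 1 (shut), set as the call begins (- or left out, the last holds). The fingers move at their own pace and stop on an object; the grip force is fixed at half the most. Time passes only in rows, so rows that do not move let the fingers close. It gives the time, the measured TCP pose, the force and the opening at its end, in the units of the state.
- telemetry.get_obs(): the state, without advancing time (a new reading comes with each control period).
- imaging.camera(name): name is "scene" or "top" or "wrist"; returns a dict with "pixels" (420x560x3 uint8, blue, green, red), "vfov" (degrees; the focal length in pixels is half the picture's height over the tangent of half this angle, whatever the lens; pixels are square), "cx", "cy" (the principal point, pixels), "R" (3x3) and "t" (3): a world point X has camera coordinates R X + t. Camera axes: x right, y down, z forward; pixel columns grow to the right and rows downward; lengths in m; the calibration is good to about 2 mm. A picture is of the moment at which its call begins. There is no depth.
- ctrl.hand_in(): hands the job in, once; it reports no verdict.
The state is a dict: "time_s": time; "q": joint angles; "dq": joint speeds; "joint_efforts": joint torques, N m; "eef_pos": TCP position; "eef_rot": TCP orientation; "wrist_force": force on the tool from outside, world axes, zero at the start; "torque": the same for the moment, N m; "opening": opening from 0.0 (shut) to 1.0 (fully open).
Only numpy, scipy, OpenCV 4.12 (cv2) and the standard library are available. Lean on these libraries where they do the work, as an engineer would, in place of code of your own. Each camera call takes 0.05 s, during which the arm holds its last target.

## Working session

There is one attempt and no reset: what is moved stays moved. The work goes in short steps, Python scripts to look and compute and a shell command to move; the robot and the scene stay as the last step left them, time stands still between calls to the robot, and variables do not carry over. Pictures are saved under pics/ and viewed, and the job is handed in when it is done.

```bash
mkdir -p pics; ls; cat > h.py <<'E'
import numpy as np, cv2
from bench import telemetry, imaging, ctrl
def snap(name, fn):
    c=imaging.camera(name); cv2.imwrite('pics/'+fn,c['pixels']); 
    np.savez('pics/'+fn+'.npz',**{k:np.array(v) for k,v in c.items()}); return c
def load(fn): return dict(np.load('pics/'+fn+'.npz'))
def ray(c,u,v):
    f=c['pixels'].shape[0]/2/np.tan(np.radians(c['vfov'])/2)
    d=c['R'].T@np.array([(u-c['cx'])/f,(v-c['cy'])/f,1.]); o=-c['R'].T@c['t']; return o,d
def at(c,u,v,z):
    o,d=ray(c,u,v); return o+d*(z-o[2])/d[2]
def proj(c,X):
    f=c['pixels'].shape[0]/2/np.tan(np.radians(c['vfov'])/2)
    p=c['R']@np.array(X)+c['t']; return np.array([c['cx']+f*p[0]/p[2],c['cy']+f*p[1]/p[2]])
E
python3 - <<'E'
from h import *
for n in ['scene','top','wrist']:
    c=snap(n,n+'0.png'); print(n,c['vfov'],c['cx'],c['cy'],-c['R'].T@c['t'],c['R'].round(3).tolist(), [k for k in c])
print(telemetry.get_obs())
E
```

```text
pics
scene 51.17929772629606 284.8302546084982 209.49295427879474 [0.89991078 0.5338454  0.95891269] [[-0.847, 0.532, -0.003], [0.444, 0.704, -0.554], [-0.293, -0.471, -0.832]] ['pixels', 'vfov', 'cx', 'cy', 'R', 't']
top 50.76230028541136 282.1938424273092 210.20164434306105 [0.39891888 0.0183415  1.11189802] [[-0.023, -1.0, 0.017], [-0.983, 0.02, -0.185], [0.185, -0.021, -0.983]] ['pixels', 'vfov', 'cx', 'cy', 'R', 't']
wrist 62.95144332701057 282.70689545022566 204.06566199090267 [ 0.22208476 -0.53656482  0.3729269 ] [[0.258, -0.966, -0.002], [-0.921, -0.246, 0.301], [-0.291, -0.076, -0.954]] ['pixels', 'vfov', 'cx', 'cy', 'R', 't']
{'time_s': 0.15, 'q': array([-1.51632327e+00,  1.81396686e-01,  1.60778984e+00, -2.21773850e-05,
        1.35380756e+00, -2.06321665e-01]), 'dq': array([-0.00030577, -0.00216257, -0.00519646,  0.00118527,  0.00115354,
       -0.00130863]), 'joint_efforts': array([ 7.32072203e-04, -4.45262790e+01, -3.51691139e+01, -2.92219747e-04,
        5.88433570e-03,  4.76868593e-06]), 'eef_pos': array([ 0.14823674, -0.55511343,  0.23057075]), 'eef_rot': array([-6.99522594e-04,  9.91509749e-01,  1.30030481e-01,  4.23547853e-05]), 'wrist_force': array([-0.09506173,  0.57627041,  0.22119763]), 'torque': array([ 0.00558999, -0.02486545,  0.01310318]), 'opening': 1.0018332215434973}
```

View pics/top0.png

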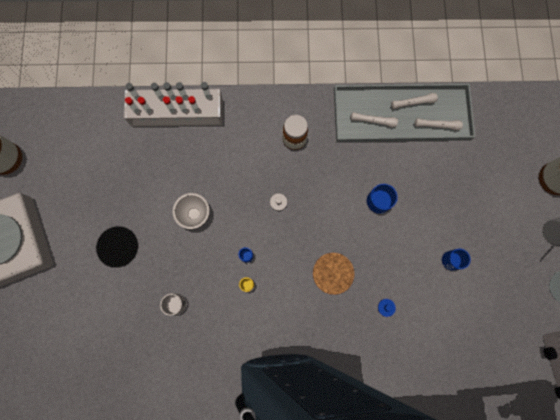

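View pics/scene0.png

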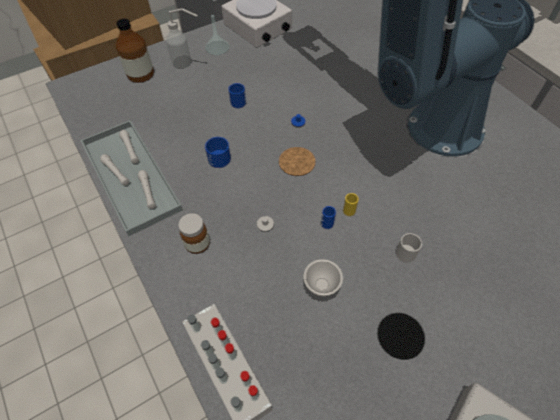

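View pics/wrist0.png

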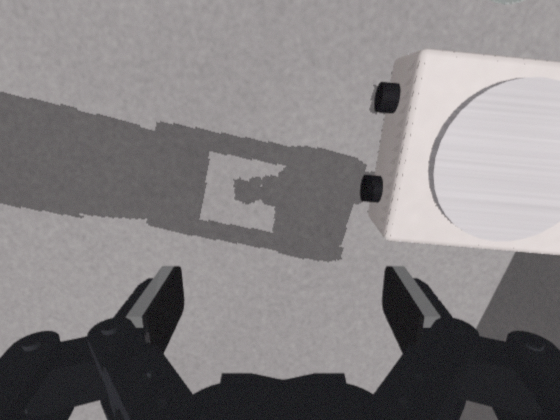

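```bash
python3 - <<'E'
from h import *
c=load('top0.png')['pixels']
def crop(c,u,v,w,h,s): return cv2.resize(c[v:v+h,u:u+w],None,fx=s,fy=s,interpolation=cv2.INTER_CUBIC)
A=crop(c,350,170,130,150,4); B=crop(c,225,240,65,60,5)
cv2.imwrite('pics/a.png',A); 
C=crop(c,225,230,140,70,5); cv2.imwrite('pics/b.png',C)
s=load('scene0.png')['pixels']
cv2.imwrite('pics/c.png',crop(s,200,75,170,160,4)[:600,:800])
E
```

```text
(no output)
```

View pics/a.png

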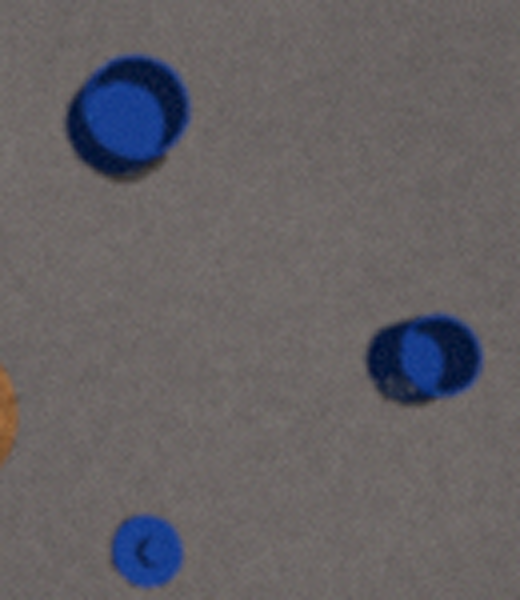

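View pics/b.png

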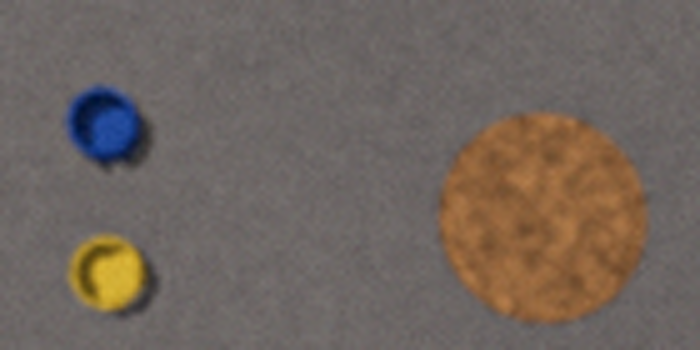

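View pics/c.png

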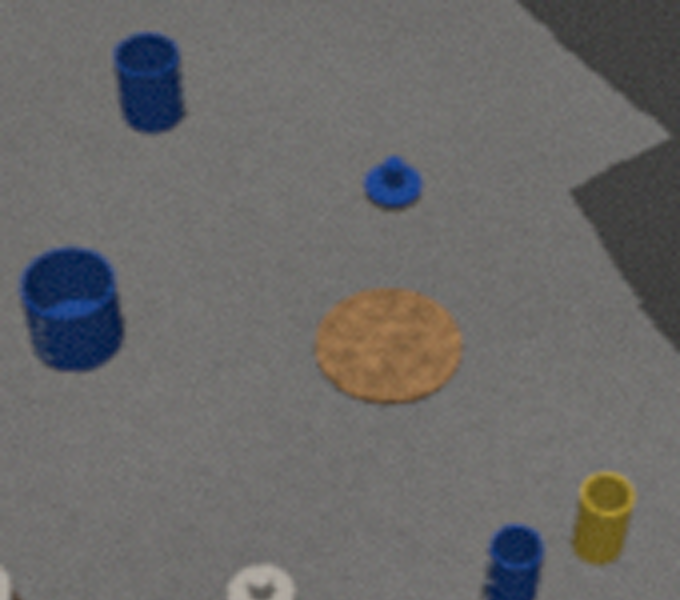

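```bash
cat >> h.py <<'E'
from scipy.optimize import minimize
def rings(x,y,z0,prof):
    a=np.linspace(0,2*np.pi,60,endpoint=False)
    return [np.c_[x+r*np.cos(a),y+r*np.sin(a),np.full(60,z0+h)] for r,h in prof]
CUP=lambda d:[(d/2,0),(d/2,.06)]
LID=[(.022,.006),(.022,.010)]; KNOB=[(.008,.01),(.008,.03)]
MAT=[(.052,.006)]
def projN(c,P):
    f=c['pixels'].shape[0]/2/np.tan(np.radians(c['vfov'])/2)
    p=P@c['R'].T+c['t']; return np.c_[c['cx']+f*p[:,0]/p[:,2],c['cy']+f*p[:,1]/p[:,2]]
S=8
def sil(c,x,y,z0,parts,shape):
    m=np.zeros(shape,np.uint8)
    for prof in parts:
        q=projN(c,np.vstack(rings(x,y,z0,prof)))
        h=cv2.convexHull(np.round((q)*256).astype(np.int32).reshape(-1,1,2)) 
        cv2.fillConvexPoly(m,h,255,cv2.LINE_AA,8)
    return m.astype(float)/255
def mask(c,kind):
    p=cv2.GaussianBlur(c['pixels'],(0,0),0.7).astype(float); b,g,r=p[...,0],p[...,1],p[...,2]
    if kind=='blue': return ((b-r)>25).astype(float)*1
    if kind=='yellow': return ((r-b)>40).astype(float)
    if kind=='cork': return ((r-b)>30).astype(float)
def fit(cams,kind,parts,x,y,z0=0,R=0.05):
    ds=[]
    for c in cams:
        u,v=projN(c,np.array([[x,y,z0+.03]]))[0]; m=mask(c,kind)
        w=np.zeros_like(m); cv2.circle(w,(int(u),int(v)),int(R*450),1,-1); ds.append((c,m*w))
    def cost(p): return sum(np.abs(cv2.GaussianBlur(sil(c,p[0],p[1],z0,parts,m.shape),(0,0),1)-cv2.GaussianBlur(m,(0,0),1)).sum() for c,m in ds)
    r=minimize(cost,[x,y],method='Nelder-Mead',options=dict(initial_simplex=[[x,y],[x+.01,y],[x,y+.01]],xatol=1e-5,fatol=.01))
    return r.x,r.fun
E
python3 - <<'E'
from h import *
T=load('top0.png');Sc=load('scene0.png')
for n,kind,parts,(u,v),z,R in [('large','blue',[CUP(.066)],(381,200),.03,.09),('med','blue',[CUP(.05)],(456,260),.03,.09),('small','blue',[CUP(.034)],(247,255),.03,.09),('lid','blue',[LID,KNOB],(387,308),.01,.06),('mat','cork',[MAT],(333,273),.006,.09),('yellow','yellow',[CUP(.034)],(247,285),.03,.06)]:
    p=at(T,u,v,z)
    for cams in ([T],[Sc],[T,Sc]):
        x,f=fit(cams,kind,parts,p[0],p[1],R=R); print(n,x.round(4),round(f,1),end=' | ')
    print()
for n,u,v,z in [('wcup',173,303,.03),('wlid',279,202,.01),('mortar',191,211,.04),('jar',295,128,.08)]: print(n,at(T,u,v,z).round(3))
E
```

```text
large [ 0.6293 -0.2554] 84.4 | large [ 0.6268 -0.2578] 91.1 | large [ 0.6279 -0.2544] 175.8 | 
med [ 0.4715 -0.4266] 81.3 | med [ 0.4716 -0.4311] 74.6 | med [ 0.4714 -0.4291] 158.4 | 
small [0.4938 0.0863] 33.4 | small [0.493  0.0842] 67.4 | small [0.4938 0.0873] 101.3 | 
lid [ 0.3596 -0.2542] 25.1 | lid [ 0.3603 -0.2567] 19.4 | lid [ 0.3598 -0.2553] 45.6 | 
mat [ 0.446  -0.1281] 43.1 | mat [ 0.4477 -0.1279] 38.3 | mat [ 0.4468 -0.1276] 90.3 | 
yellow [0.4226 0.0861] 14.0 | yellow [0.421  0.0829] 63.0 | yellow [0.4227 0.0857] 78.8 | 
wcup [0.383 0.261 0.03 ]
wlid [0.628 0.002 0.01 ]
mortar [0.603 0.219 0.04 ]
jar [ 0.798 -0.04   0.08 ]
```

```bash
python3 -m pendant '[[[0,0,0,0,0,0.0414],[0,0,0,0,0,0.0414],[0.24,-0.15,0,0,0,0],[0.24,-0.15,0,0,0,0],[0.24,-0.15,0,0,0,0],[0.24,-0.15,0,0,0,0],[0.24,-0.15,0,0,0,0],[0.24,-0.15,0,0,0,0],[0.24,-0.15,0,0,0,0],[0.24,-0.15,0,0,0,0],[0.24,-0.15,0,0,0,0],[0,0,0,0,0,0]]]' 0
```

```text
time_s: 1.65
eef_pos: [0.5946, -0.2799, 0.227]
eef_rot: [-0.003, 1.0, -0.006, -0.001]
wrist_force: [-0.3, -0.4, -0.5]
opening: 0.998
```

```bash
cat >> h.py <<'E'
from scipy.spatial.transform import Rotation as Rn
def state():
    o=telemetry.get_obs(); q=o['eef_rot']; R=Rn.from_quat([q[1],q[2],q[3],q[0]])
    x=R.apply([1,0,0]); z=R.apply([0,0,1]); 
    print('t',round(o['time_s'],2),'p',o['eef_pos'].round(4),'yaw',np.degrees(np.arctan2(x[1],x[0])).round(2),'z',z.round(4),'F',np.round(o['wrist_force'],1),'op',round(o['opening'],3)); return o,R
def go(t,yaw=0):
    o,R=state(); d=R.inv().apply(np.array(t)-o['eef_pos'])/.2
    Rt=Rn.from_matrix([[np.cos(yaw),np.sin(yaw),0],[np.sin(yaw),-np.cos(yaw),0],[0,0,-1]])
    rv=(R.inv()*Rt).as_rotvec()/np.pi
    print('shift',d.round(4),'rows>=',round(np.linalg.norm(d)/.3125,1),'rot',rv.round(4))
E
python3 - <<'E'
from h import *
W=snap('wrist','w1.png')
for g in (.628,-.2565),:
  print(fit([W],'blue',[CUP(.066)],*g,R=.5))
go([.628,-.2565,.1])
E
```

```text
(array([ 0.62777555, -0.25386812]), np.float64(1941.717365863808))
t 1.7 p [ 0.5931 -0.2813  0.2269] yaw -0.8 z [-0.0032  0.005  -1.    ] F [-0.7 -0.1 -0.9] op 1.0
shift [ 0.1746 -0.1232  0.6347] rows>= 2.1 rot [-0.0016  0.001  -0.0045]
```

View pics/w1.png

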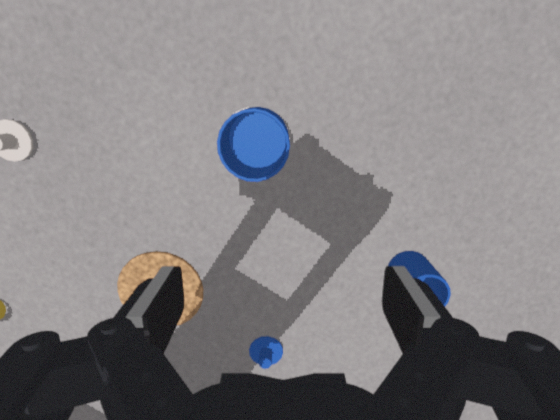

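```bash
python3 - <<'E'
from h import *
W=load('w1.png')
print(fit([W],'blue',[CUP(.066)],.628,-.2565,R=.12))
for g in [(.628,-.2565),(.628,-.254)]:
  for z in (.06,): print(projN(W,np.array([[*g,.06],[g[0]+.033,g[1],.06],[g[0],g[1]+.033,.06],[g[0],g[1]-.033,.06]])))
E
```

```text
(array([ 0.62777555, -0.25386812]), np.float64(150.7173658638077))
[[255.88040001 145.85848107]
 [254.49494814 107.71882504]
 [219.20058444 146.30150946]
 [292.62978517 145.4146124 ]]
[[253.09919301 145.89207322]
 [251.62042979 107.7563747 ]
 [216.42463981 146.33503804]
 [289.84330082 145.44826829]]
```

```bash
python3 -m pendant '[[[0.087,-0.066,0.05,-0.0016,0.001,-0.0045],[0.087,-0.066,0.13,0,0,0],[0,0,0.2,0,0,0],[0,0,0.2,0,0,0],[0,0,0,0,0,0],[0,0,0,0,0,0]]]' 0; python3 - <<'E'
from h import *
go([.628,-.255,.03])
W=snap('wrist','w2.png')
E
```

```text
time_s: 2.45
eef_pos: [0.6275, -0.2571, 0.1077]
eef_rot: [0.0, 1.0, -0.002, 0.0]
wrist_force: [1.0, -0.5, 0.3]
opening: 1.002
t 2.45 p [ 0.6275 -0.2571  0.1077] yaw -0.26 z [ 4.e-04 -1.e-03 -1.e+00] F [ 1.  -0.5  0.3] op 1.002
shift [ 0.0025 -0.0107  0.3883] rows>= 1.2 rot [ 0.0003 -0.0001 -0.0015]
```

View pics/w2.png

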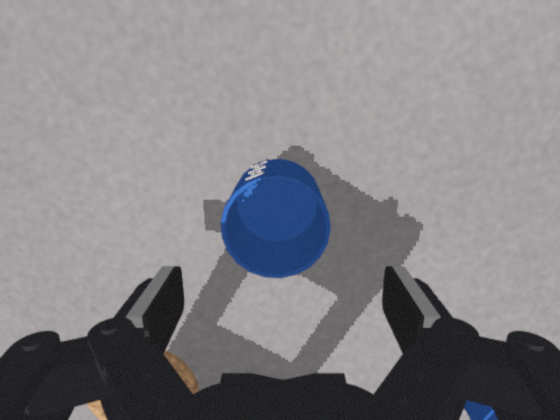

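```bash
python3 - <<'E'
from h import *
W=load('w2.png')
print(fit([W],'blue',[CUP(.066)],.628,-.254,R=.22))
E
python3 -m pendant '[[[0,-0.014,0.2,0,0,-0.0015],[0,0,0.2,0,0,0],[0,0,0,0,0,0]]]' 0
```

```text
(array([ 0.6281971 , -0.25387798]), np.float64(582.9658672031778))
time_s: 2.88
eef_pos: [0.6316, -0.2576, 0.0339]
eef_rot: [0.004, 1.0, -0.0, 0.005]
wrist_force: [-0.4, -1.0, 0.9]
opening: 1.004
```

```bash
python3 -m pendant '[[[0,0,0,0,0,0]]]' 0;python3 - <<'E'
from h import *
go([.628,-.2535,.03])
E
```

```text
time_s: 3.0
eef_pos: [0.6332, -0.2587, 0.0368]
eef_rot: [0.005, 1.0, -0.0, 0.007]
wrist_force: [0.3, 0.2, 0.4]
opening: 1.001
t 3.0 p [ 0.6332 -0.2587  0.0368] yaw -0.05 z [ 0.0136 -0.0093 -0.9999] F [0.3 0.2 0.4] op 1.001
shift [-0.0263 -0.0262  0.0334] rows>= 0.2 rot [ 0.003  -0.0043 -0.0003]
```

```bash
python3 -m pendant '[[[-0.026,-0.026,0.03,0.003,-0.0043,0],[0,0,0,0,0,0]]]' 0;python3 - <<'E'
from h import *
go([.628,-.2535,.03])
go([.628,-.2535,.03])
E
```

```text
time_s: 3.25
eef_pos: [0.6297, -0.2544, 0.0344]
eef_rot: [0.001, 1.0, -0.0, 0.002]
wrist_force: [-0.3, 1.1, 0.1]
opening: 0.997
t 3.25 p [ 0.6297 -0.2544  0.0344] yaw -0.05 z [ 0.0038 -0.002  -1.    ] F [-0.3  1.1  0.1] op 0.997
shift [-0.0084 -0.0045  0.0222] rows>= 0.1 rot [ 0.0006 -0.0012 -0.0003]
t 3.25 p [ 0.6297 -0.2544  0.0344] yaw -0.05 z [ 0.0038 -0.002  -1.    ] F [-0.3  1.1  0.1] op 0.997
shift [-0.0084 -0.0045  0.0222] rows>= 0.1 rot [ 0.0006 -0.0012 -0.0003]
```

```bash
python3 -m pendant '[[[-0.008,-0.004,0.02,0,-0.0012,0]]]' 0; python3 -m pendant '[[[0,0,0,0,0,0],[0,0,0,0,0,0],[0,0,0,0,0,0],[0,0,0,0,0,0],[0,0,0,0,0,0],[0,0,0,0,0,0]]]' 1;python3 - <<'E'
from h import *
go([.628,-.2535,.1])
W=snap('wrist','w3.png')
E
```

```text
time_s: 3.38
eef_pos: [0.629, -0.2541, 0.0318]
eef_rot: [0.002, 1.0, -0.0, 0.001]
wrist_force: [-0.5, 0.5, -0.3]
opening: 0.997
time_s: 4.12
eef_pos: [0.6294, -0.2543, 0.0325]
eef_rot: [0.002, 1.0, -0.0, 0.001]
wrist_force: [-0.2, 0.4, 0.1]
opening: 0.742
t 4.12 p [ 0.6294 -0.2543  0.0325] yaw -0.05 z [ 0.0028 -0.0038 -1.    ] F [-0.2  0.4  0.1] op 0.742
shift [-0.0058 -0.0025 -0.3377] rows>= 1.1 rot [ 0.0012 -0.0009 -0.0003]
```

View pics/w3.png

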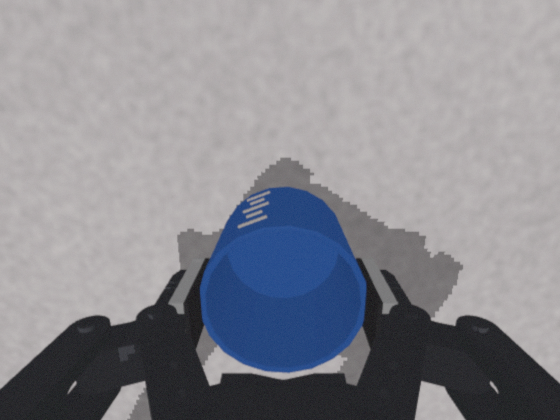

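```bash
python3 -m pendant '[[[0,0,-0.15,0.001,-0.001,0],[0,0,-0.2,0,0,0],[-0.18,-0.126,0,0,0,0],[-0.18,-0.126,0,0,0,0],[-0.18,-0.126,0,0,0,0],[-0.18,-0.126,0,0,0,0],[-0.18,-0.126,0,0,0,0],[0,0,0,0,0,0],[0,0,0,0,0,0]]]' 1;python3 - <<'E'
from h import *
go([.449,-.128,.1])
W=snap('wrist','w4.png');T=snap('top','t4.png');
E
```

```text
time_s: 5.3
eef_pos: [0.4425, -0.124, 0.1022]
eef_rot: [-0.0, 1.0, -0.001, -0.001]
wrist_force: [0.4, -0.0, -0.4]
opening: 0.742
t 5.3 p [ 0.4425 -0.124   0.1022] yaw -0.07 z [-2.9e-03  3.0e-04 -1.0e+00] F [ 0.4 -0.  -0.4] op 0.742
shift [0.0328 0.0201 0.0107] rows>= 0.1 rot [-0.0001  0.0009 -0.0004]
```

View pics/w4.png

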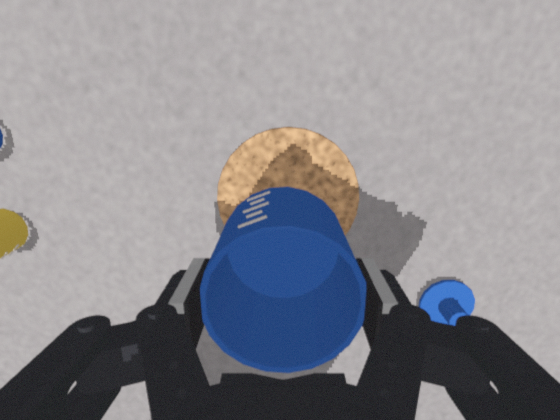

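View pics/t4.png

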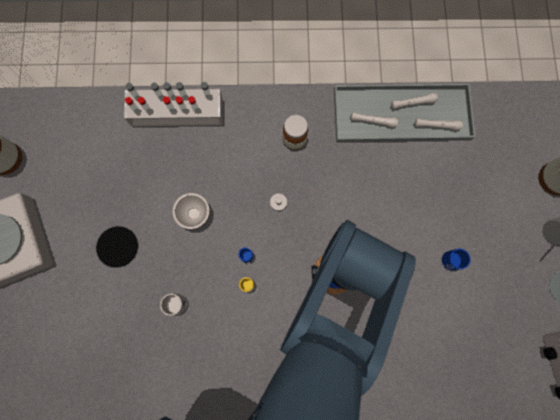

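```bash
python3 - <<'E'
from h import *
W=load('w4.png'); 
x,f=fit([W],'blue',[CUP(.066)],.4425,-.124,z0=.0697,R=.28); print(x,f, x-[.4425,-.124])
W=load('w3.png'); x,f=fit([W],'blue',[CUP(.066)],.6294,-.2543,z0=0,R=.28); print(x,f,x-[.6294,-.2543])
W=load('w4.png'); 
# mat edge points: left 217@y190, right 358, top 127
a=np.linspace(0,2*np.pi,8,endpoint=False)
for m in [(.447,-.128)]:
  print(projN(W,np.c_[m[0]+.052*np.cos(a),m[1]+.052*np.sin(a),np.full(8,.006)]).round(0).tolist())
E
```

```text
[ 0.44139771 -0.12491544] 1223.095177992731 [-0.00110229 -0.00091544]
[ 0.62837431 -0.25514953] 1146.7064356061462 [-0.00102569 -0.00084953]
[[287.0, 126.0], [234.0, 148.0], [215.0, 199.0], [238.0, 245.0], [287.0, 263.0], [335.0, 245.0], [358.0, 199.0], [340.0, 148.0]]
```

```bash
python3 -m pendant '[[[0.028,0.018,0.1,0,0.001,0],[0,0,0.13,0,0,0],[0,0,0,0,0,0]]]' 1;python3 - <<'E'
from h import *
go([.448,-.1277,.0385])
E
```

```text
time_s: 5.78
eef_pos: [0.4513, -0.1302, 0.0556]
eef_rot: [0.0, 1.0, -0.001, 0.001]
wrist_force: [-0.2, 0.1, -0.4]
opening: 0.743
t 5.78 p [ 0.4513 -0.1302  0.0556] yaw -0.14 z [ 2.2e-03 -8.0e-04 -1.0e+00] F [-0.2  0.1 -0.4] op 0.743
shift [-0.0168 -0.0126  0.0854] rows>= 0.3 rot [ 0.0003 -0.0007 -0.0008]
```

```bash
python3 -m pendant '[[[-0.017,-0.013,0.03,0,-0.0007,-0.0008],[0,0,0.025,0,0,0],[0,0,0,0,0,0]]]' 1;python3 - <<'E'
from h import *
go([.448,-.1277,.0385])
E
```

```text
time_s: 6.15
eef_pos: [0.4495, -0.1287, 0.0457]
eef_rot: [0.001, 1.0, -0.0, 0.001]
wrist_force: [-0.1, 0.3, -0.5]
opening: 0.745
t 6.15 p [ 0.4495 -0.1287  0.0457] yaw -0.0 z [ 0.0023 -0.0023 -1.    ] F [-0.1  0.3 -0.5] op 0.745
shift [-0.0077 -0.0048  0.0358] rows>= 0.1 rot [ 0.0007 -0.0007 -0.    ]
```

```bash
python3 -m pendant '[[[-0.008,-0.005,0.02,0.0007,-0.0007,0],[-0.003,-0.002,0.012,0,0,0],[0,0,0.008,0,0,0]]]' 1;python3 - <<'E'
from h import *
go([.448,-.1277,.0385])
E
```

```text
time_s: 6.52
eef_pos: [0.4478, -0.1275, 0.0383]
eef_rot: [0.0, 1.0, 0.0, 0.001]
wrist_force: [-5.1, 2.3, 18.9]
opening: 0.748
t 6.53 p [ 0.4478 -0.1275  0.0383] yaw 0.01 z [ 1.4e-03 -8.0e-04 -1.0e+00] F [-5.1  2.3 18.9] op 0.748
shift [ 0.0008  0.0011 -0.0012] rows>= 0.0 rot [ 0.0003 -0.0005  0.    ]
```

```bash
python3 -m pendant '[[[0,0,-0.003,0,0,0]]]' 1; python3 -m pendant '[[[0,0,0,0,0,0],[0,0,0,0,0,0],[0,0,0,0,0,0],[0,0,0,0,0,0]]]' 0;  python3 - <<'E'
from h import *
go([.4715,-.429,.13])
E
```

```text
time_s: 6.65
eef_pos: [0.4479, -0.1275, 0.0389]
eef_rot: [0.0, 1.0, 0.0, 0.001]
wrist_force: [0.1, -0.2, -0.8]
opening: 0.742
time_s: 7.15
eef_pos: [0.4481, -0.1276, 0.039]
eef_rot: [0.001, 1.0, 0.0, 0.001]
wrist_force: [-0.7, -0.1, 0.3]
opening: 0.999
t 7.15 p [ 0.4481 -0.1276  0.039 ] yaw 0.01 z [ 0.0021 -0.0012 -1.    ] F [-0.7 -0.1  0.3] op 0.999
shift [ 0.1177  1.5074 -0.4529] rows>= 5.1 rot [ 0.0004 -0.0007  0.    ]
```

```bash
python3 -m pendant '[[[0,0,-0.15,0,0,0],[0,0,-0.25,0,0,0],[0,0,-0.15,0,0,0],[0.02,0.25,0,0,0,0],[0.02,0.25,0,0,0,0],[0.02,0.25,0,0,0,0],[0.02,0.25,0,0,0,0],[0.02,0.25,0,0,0,0],[0.02,0.25,0,0,0,0],[0,0,0,0,0,0]]]' 0;  python3 - <<'E'
from h import *
go([.4715,-.429,.13])
W=snap('wrist','w5.png');T=snap('top','t5.png');S=snap('scene','s5.png')
print(fit([W],'blue',[CUP(.05)],.4715,-.429,R=.2))
for c in (T,S): print(fit([c],'blue',[CUP(.066)],.447,-.128,z0=.006,R=.09))
E
```

```text
time_s: 8.4
eef_pos: [0.4727, -0.4363, 0.1526]
eef_rot: [0.001, 1.0, 0.001, 0.001]
wrist_force: [-0.0, 1.1, -0.4]
opening: 1.005
t 8.4 p [ 0.4727 -0.4363  0.1526] yaw 0.16 z [ 0.0028 -0.002  -1.    ] F [-0.   1.1 -0.4] op 1.005
shift [-0.006  -0.0367  0.1128] rows>= 0.4 rot [ 0.0006 -0.0009  0.0009]
(array([ 0.47286588, -0.42680268]), np.float64(249.61236064427305))
(array([ 0.44577851, -0.12642338]), np.float64(123.78823655141761))
(array([ 0.443547  , -0.13427016]), np.float64(263.7944831530415))
```

View pics/w5.png

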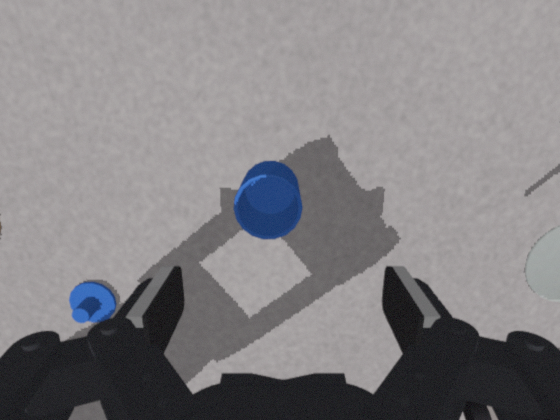

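View pics/t5.png

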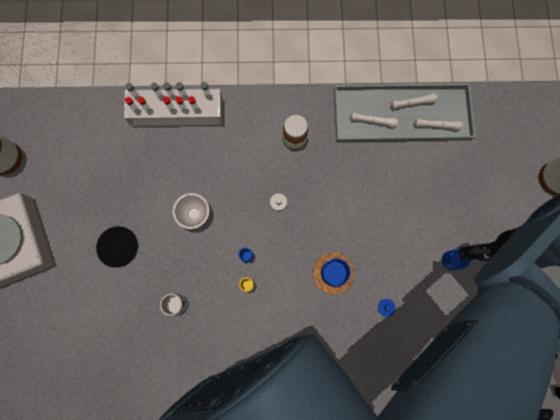

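View pics/s5.png

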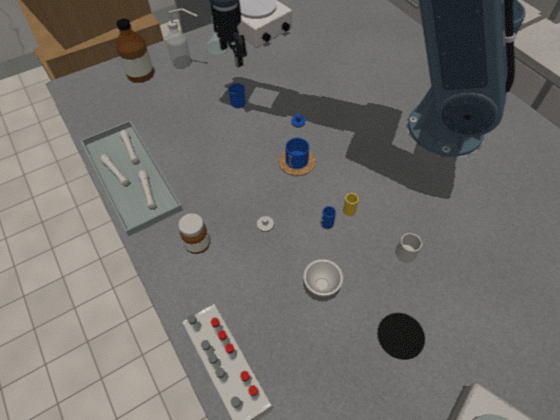

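```bash
python3 -m pendant '[[[-0.003,-0.04,0.1,0.0006,-0.0009,0.0009],[0,0,0.2,0,0,0],[0,0,0.15,0,0,0],[0,0,0,0,0,0]]]' 0;  python3 - <<'E'
from h import *
W=snap('wrist','w6.png')
print(fit([W],'blue',[CUP(.05)],.4715,-.429,R=.25))
go([.472,-.4275,.051])
E
```

```text
time_s: 9.05
eef_pos: [0.4724, -0.4153, 0.0574]
eef_rot: [-0.003, 1.0, 0.004, -0.001]
wrist_force: [0.5, 0.0, -0.4]
opening: 0.999
(array([ 0.47239169, -0.426464  ]), np.float64(508.647781134605))
t 9.1 p [ 0.4732 -0.4162  0.059 ] yaw 0.49 z [-0.0015  0.0039 -1.    ] F [ 0.9  0.2 -0.3] op 0.997
shift [-0.0063  0.0564  0.0397] rows>= 0.2 rot [-0.0012  0.0005  0.0027]
```

View pics/w6.png

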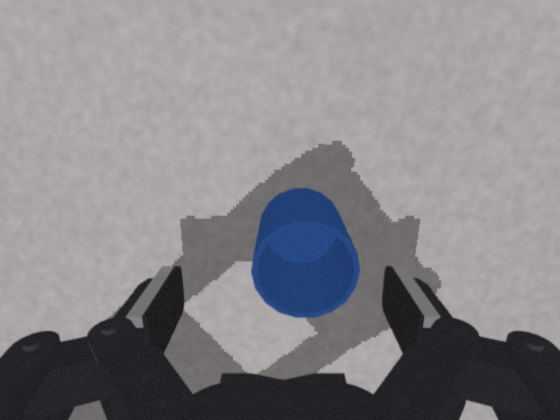

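```bash
python3 -m pendant '[[[-0.004,0.052,0.02,-0.0012,0.0005,0.0027],[0,0,0,0,0,0]]]' 0;  python3 - <<'E'
from h import *
go([.472,-.4268,.051])
E
```

```text
time_s: 9.35
eef_pos: [0.4738, -0.4278, 0.0573]
eef_rot: [0.002, 1.0, 0.0, 0.001]
wrist_force: [-0.1, -0.4, 0.2]
opening: 0.999
t 9.35 p [ 0.4738 -0.4278  0.0573] yaw 0.03 z [ 0.0026 -0.0033 -1.    ] F [-0.1 -0.4  0.2] op 0.999
shift [-0.009  -0.0051  0.0314] rows>= 0.1 rot [ 0.001  -0.0008  0.0002]
```

```bash
python3 -m pendant '[[[-0.009,-0.005,0.022,0.001,-0.0008,0],[-0.001,0,0.012,0,0,0],[0,0,0,0,0,0]]]' 0;  python3 - <<'E'
from h import *
go([.472,-.4268,.051])
E
```

```text
time_s: 9.72
eef_pos: [0.4722, -0.428, 0.0519]
eef_rot: [0.001, 1.0, -0.0, 0.001]
wrist_force: [0.3, -0.7, 0.7]
opening: 0.999
t 9.72 p [ 0.4722 -0.428   0.0519] yaw -0.0 z [ 0.0018 -0.0024 -1.    ] F [ 0.3 -0.7  0.7] op 0.999
shift [-0.001  -0.006   0.0045] rows>= 0.0 rot [ 0.0008 -0.0006 -0.    ]
```

```bash
python3 -m pendant '[[[0,-0.005,0.004,0.0008,-0.0006,0],[0,0,0,0,0,0],[0,0,0,0,0,0],[0,0,0,0,0,0],[0,0,0,0,0,0],[0,0,0,0,0,0],[0,0,0,0,0,0]]]' 1;  python3 - <<'E'
from h import *
go([.472,-.4268,.051])
W=snap('wrist','w7.png');S=snap('scene','s7.png')
x,f=fit([W],'blue',[CUP(.05)],.4715,-.429,R=.25); print(x)
cv2.imwrite('pics/s7c.png',cv2.resize(S['pixels'][40:130,190:290],None,fx=6,fy=6,interpolation=cv2.INTER_CUBIC))
E
```

```text
time_s: 10.6
eef_pos: [0.4727, -0.4271, 0.0519]
eef_rot: [0.0, 1.0, 0.0, 0.0]
wrist_force: [-0.2, 0.3, 1.9]
opening: 0.543
t 10.6 p [ 0.4727 -0.4271  0.0519] yaw 0.01 z [ 5.e-04 -3.e-04 -1.e+00] F [-0.2  0.3  1.9] op 0.543
shift [-0.0033 -0.0014  0.0046] rows>= 0.0 rot [ 0.0001 -0.0001  0.0001]
[ 0.4731812  -0.42780253]
```

View pics/w7.png

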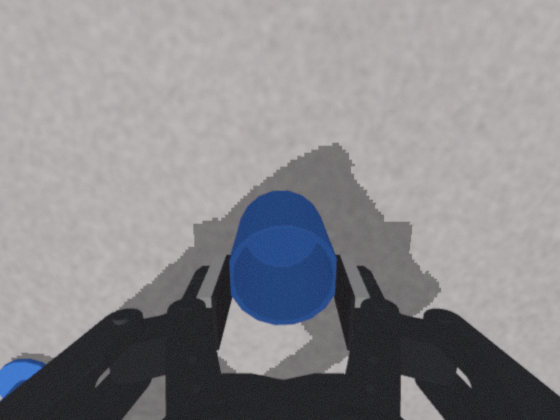

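View pics/s7c.png

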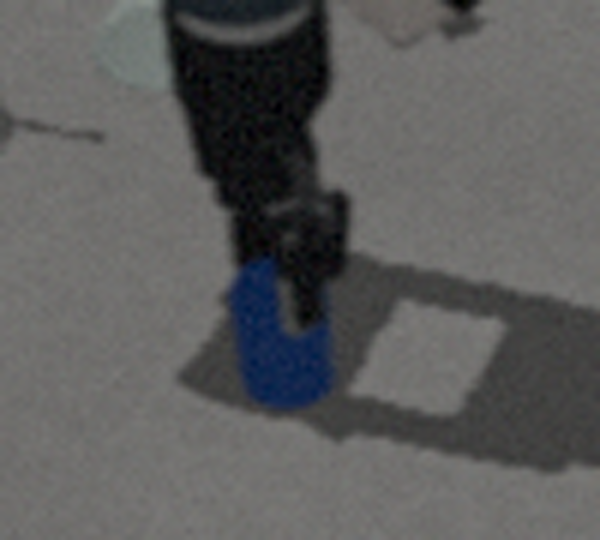

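```bash
python3 - <<'E'
from h import *
S=load('s7.png')
for x in (.462,.483):
  for dy in (.025,.039):
    for z in (.045,.052,.06): 
      u,v=proj(S,[x,-.4268+dy,z]); print(x,dy,z,(u-190)*6,(v-40)*6)
for z in (0,.06): 
  print([(proj(S,[.4727+dx,-.4268+dy,z])-[190,40])*6 for dx,dy in ((0,0),(.025,0),(0,.025),(0,-.025))])
E
```

```text
0.462 0.025 0.045 322.8714492304056 330.9971826056683
0.462 0.025 0.052 321.7523766295566 320.2632365718062
0.462 0.025 0.06 320.4613104590496 307.8795587033205
0.462 0.039 0.045 336.4546260346419 347.18958953342474
0.462 0.039 0.052 335.39005190396614 336.4735828839604
0.462 0.039 0.06 334.1618022286569 324.11001767177436
0.483 0.025 0.045 286.36101159060166 346.34021873624795
0.483 0.025 0.052 285.07522967987313 335.62400172553964
0.483 0.025 0.06 283.5917667526928 323.26023262725096
0.483 0.039 0.045 299.82495683779973 362.6850751342355
0.483 0.039 0.052 298.59256124122726 351.9876484894905
0.483 0.039 0.06 297.1706246605547 339.64497028816606
[array([288.57083561, 377.10974945]), array([246.34934922, 395.02248534]), array([311.80289329, 405.55515025]), array([265.73285889, 349.14686256])]
[array([277.70065977, 286.97879032]), array([233.81909434, 305.0693735 ]), array([301.71855279, 315.69837649]), array([254.10539323, 258.76456311])]
```

```bash
python3 -m pendant '[[[0,0,-0.1,0,0,0],[0,0,-0.2,0,0,0],[0,0,-0.2,0,0,0],[-0.021,-0.2,0,0,0,0],[-0.021,-0.2,0,0,0,0],[-0.021,-0.2,0,0,0,0],[-0.021,-0.2,0,0,0,0],[-0.021,-0.2,0,0,0,0],[-0.021,-0.2,0,0,0,0],[-0.021,-0.2,0,0,0,0],[0,0,0,0,0,0],[0,0,0,0,0,0]]]' 1;  python3 - <<'E'
from h import *
go([.447,-.128,.14])
W=snap('wrist','w8.png')
E
```

```text
time_s: 12.2
eef_pos: [0.445, -0.1426, 0.1684]
eef_rot: [0.006, 1.0, -0.001, 0.007]
wrist_force: [0.3, 0.4, -1.1]
opening: 0.54
t 12.2 p [ 0.445  -0.1426  0.1684] yaw -0.06 z [ 0.0141 -0.012  -0.9998] F [ 0.3  0.4 -1.1] op 0.54
shift [ 0.0078 -0.0748  0.1412] rows>= 0.5 rot [ 0.0038 -0.0045 -0.0003]
```

View pics/w8.png

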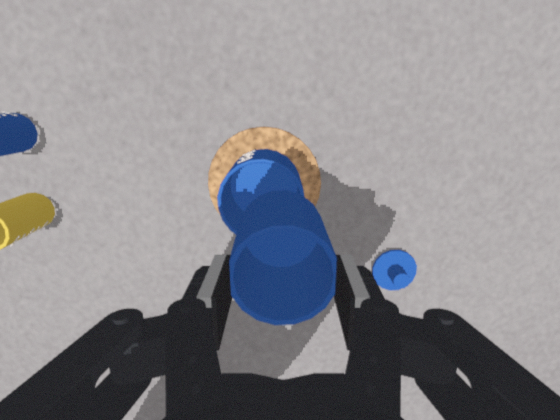

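```bash
python3 -m pendant '[[[0.004,-0.07,0.05,0.0038,-0.0045,0],[0,0,0.05,0,0,0],[0,0,0,0,0,0]]]' 1;  python3 - <<'E'
from h import *
go([.4464,-.1276,.13])
S=load('s5.png');T=load('t5.png')
for c in (T,S): print(fit([c],'blue',[CUP(.066)],.447,-.128,z0=.006,R=.055))
E
```

```text
time_s: 12.62
eef_pos: [0.446, -0.1295, 0.1465]
eef_rot: [-0.001, 1.0, -0.002, -0.001]
wrist_force: [-0.4, -0.3, -0.3]
opening: 0.543
t 12.62 p [ 0.446  -0.1295  0.1465] yaw -0.24 z [-0.002   0.0014 -1.    ] F [-0.4 -0.3 -0.3] op 0.543
shift [ 0.0022 -0.0096  0.0823] rows>= 0.3 rot [-0.0004  0.0006 -0.0014]
(array([ 0.44577851, -0.12642338]), np.float64(123.78823655141761))
(array([ 0.4435471 , -0.13426668]), np.float64(112.78746097936789))
```

```bash
python3 - <<'E'
from h import *
out=[]
for fn in ('s5.png','t5.png'):
    c=load(fn); p=c['pixels'].copy(); u,v=projN(c,np.array([[.447,-.128,.03]]))[0].astype(int)
    k=8; w=32
    im=cv2.resize(p[v-w:v+w,u-w:u+w],None,fx=k,fy=k,interpolation=cv2.INTER_CUBIC)
    for (x,y,col) in ((.447,-.128,(0,255,0)),):
        for r,z in ((.033,.006),(.033,.066),(.052,.006)):
            q=projN(c,rings(x,y,0,[(r,z)])[0]); q=((q-[u-w,v-w]+.5)*k).astype(np.int32)
            cv2.polylines(im,[q],True,col,1)
    out.append(im)
cv2.imwrite('pics/ov5.png',cv2.resize(np.hstack(out),(800,400)))
E
```

```text
(no output)
```

View pics/ov5.png

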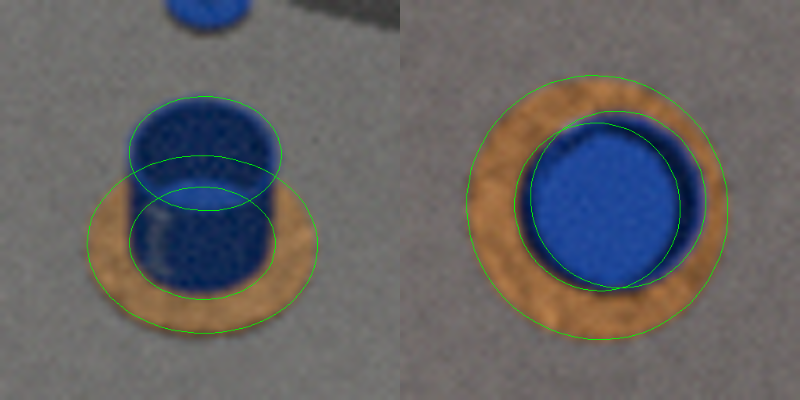

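```bash
python3 -m pendant '[[[0.003,-0.008,0.05,-0.0004,0.0006,-0.0014],[0,0,0.04,0,0,0],[0,0,0,0,0,0]]]' 1;  python3 - <<'E'
from h import *
go([.4467,-.1278,.12])
W=snap('wrist','w9.png')
E
```

```text
time_s: 13.0
eef_pos: [0.4462, -0.1281, 0.1265]
eef_rot: [-0.0, 1.0, -0.0, -0.001]
wrist_force: [-0.7, -0.0, -0.8]
opening: 0.542
t 13.0 p [ 0.4462 -0.1281  0.1265] yaw -0.01 z [-1.1e-03  6.0e-04 -1.0e+00] F [-0.7 -0.  -0.8] op 0.542
shift [ 0.0023 -0.0014  0.0326] rows>= 0.1 rot [-0.0002  0.0004 -0.0001]
```

View pics/w9.png

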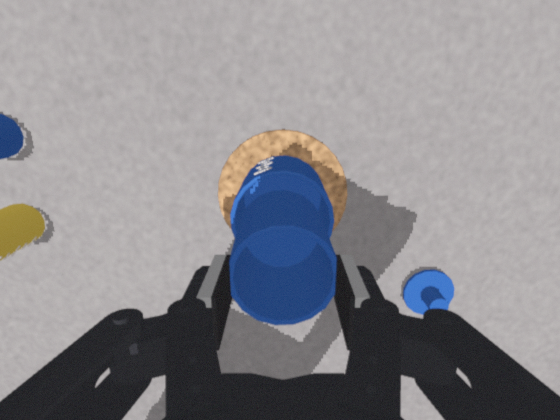

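```bash
python3 - <<'E'
from h import *
W=load('w9.png')
for x in (.4447,.4467,.4487): print(x,projN(W,np.array([[x+.033,-.128,.066],[x+.033,-.128,.006],[x,-.128+.033,.066],[x,-.128-.033,.066]])).round(1).tolist())
cv2.imwrite('pics/w9c.png',cv2.resize(W['pixels'][110:340,200:370],None,fx=2.6,fy=2.6))
E
python3 -m pendant '[[[0.002,-0.001,0.04,-0.0002,0.0004,0],[0,0,0.02,0,0,0],[0,0,0,0,0,0]]]' 1;  python3 - <<'E'
from h import *
go([.4467,-.1278,.12])
E
```

```text
0.4447 [[280.8, 173.7], [281.2, 156.7], [228.7, 224.8], [333.1, 224.8]]
0.4467 [[280.8, 170.4], [281.2, 154.1], [228.6, 221.8], [333.2, 221.8]]
0.4487 [[280.8, 167.1], [281.2, 151.5], [228.4, 218.9], [333.4, 218.8]]
time_s: 13.42
eef_pos: [0.4472, -0.1282, 0.1145]
eef_rot: [0.0, 1.0, -0.0, 0.001]
wrist_force: [-0.5, -0.1, -0.3]
opening: 0.551
t 13.43 p [ 0.4472 -0.1282  0.1145] yaw -0.01 z [ 1.5e-03 -8.0e-04 -1.0e+00] F [-0.5 -0.1 -0.3] op 0.551
shift [-0.0025 -0.002  -0.0277] rows>= 0.1 rot [ 0.0003 -0.0005 -0.0001]
```

View pics/w9c.png

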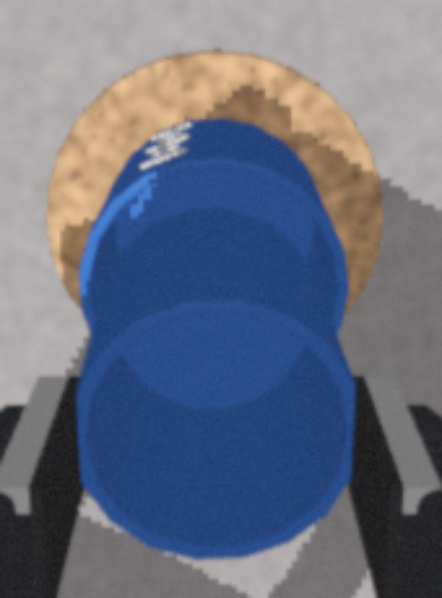

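```bash
python3 -m pendant '[[[-0.0025,-0.002,0.06,0.0003,-0.0005,0],[-0.003,-0.002,0.06,0,0,0],[0,0,0,0,0,0]]]' 1;  python3 - <<'E'
from h import *
go([.4467,-.1278,.066])
E
```

```text
time_s: 13.8
eef_pos: [0.4459, -0.1273, 0.0886]
eef_rot: [-0.0, 1.0, -0.0, -0.0]
wrist_force: [0.9, 0.7, -0.5]
opening: 0.545
t 13.8 p [ 0.4459 -0.1273  0.0886] yaw -0.01 z [-4.e-04  3.e-04 -1.e+00] F [ 0.9  0.7 -0.5] op 0.545
shift [0.0041 0.0027 0.1132] rows>= 0.4 rot [-0.0001  0.0001 -0.0001]
```

```bash
python3 -m pendant '[[[0.004,0.003,0.05,0,0,0],[0,0,0.035,0,0,0],[0,0,0,0,0,0]]]' 1;  python3 - <<'E'
from h import *
go([.4467,-.1278,.066])
E
```

```text
time_s: 14.18
eef_pos: [0.4468, -0.128, 0.0703]
eef_rot: [-0.0, 1.0, -0.0, -0.0]
wrist_force: [-0.2, -0.3, -0.1]
opening: 0.543
t 14.18 p [ 0.4468 -0.128   0.0703] yaw -0.02 z [-5.e-04  4.e-04 -1.e+00] F [-0.2 -0.3 -0.1] op 0.543
shift [-0.0003 -0.0008  0.0216] rows>= 0.1 rot [-0.0001  0.0002 -0.0001]
```

```bash
python3 -m pendant '[[[0,0,0.012,0,0,0],[0,0,0.012,0,0,0],[0,0,0.006,0,0,0]]]' 1;  python3 - <<'E'
from h import *
go([.4467,-.1278,.066])
W=snap('wrist','w10.png')
E
```

```text
time_s: 14.55
eef_pos: [0.4479, -0.1282, 0.0657]
eef_rot: [0.0, 1.0, -0.0, 0.001]
wrist_force: [-4.2, 4.7, 18.6]
opening: 0.542
t 14.55 p [ 0.4479 -0.1282  0.0657] yaw -0.02 z [ 1.4e-03 -1.0e-04 -1.0e+00] F [-4.2  4.7 18.6] op 0.542
shift [-0.0062 -0.002  -0.0014] rows>= 0.0 rot [ 0.     -0.0005 -0.0001]
```

View pics/w10.png

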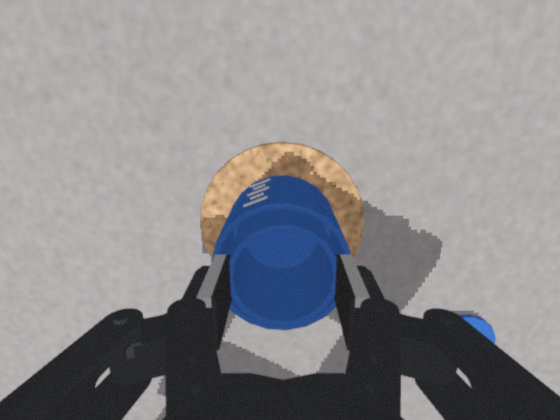

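```bash
python3 -m pendant '[[[-0.004,0,-0.003,0,0,0]]]' 1; python3 -m pendant '[[[0,0,0,0,0,0],[0,0,0,0,0,0],[0,0,0,0,0,0],[0,0,0,0,0,0]]]' 0;  python3 -m pendant '[[[0,0,-0.1,0,0,0],[0,0,-0.2,0,0,0],[0,0,-0.15,0,0,0],[0,0,0,0,0,0]]]' 0;  python3 - <<'E'
from h import *
go([.493,.086,.15])
W=snap('wrist','w11.png')
E
```

```text
time_s: 14.72
eef_pos: [0.4475, -0.1283, 0.0669]
eef_rot: [0.0, 1.0, -0.0, 0.001]
wrist_force: [-1.2, 0.2, -0.1]
opening: 0.54
time_s: 15.22
eef_pos: [0.4476, -0.1285, 0.0668]
eef_rot: [0.0, 1.0, -0.0, 0.001]
wrist_force: [0.4, 0.1, 0.0]
opening: 1.002
time_s: 15.72
eef_pos: [0.4466, -0.1281, 0.1583]
eef_rot: [-0.0, 1.0, -0.0, 0.0]
wrist_force: [-0.4, -1.7, 0.1]
opening: 1.0
t 15.72 p [ 0.4466 -0.1281  0.1583] yaw -0.02 z [ 4.e-04  4.e-04 -1.e+00] F [-0.4 -1.7  0.1] op 1.0
shift [ 0.2316 -1.0706  0.0419] rows>= 3.5 rot [-0.0001 -0.0001 -0.0001]
```

View pics/w11.png

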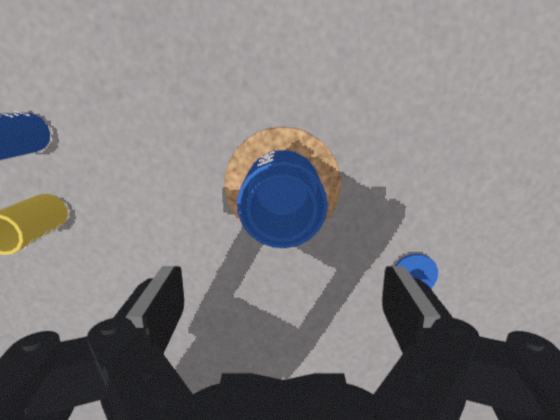

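```bash
python3 -m pendant '[[[0.046,-0.21,0,0,0,0],[0.046,-0.21,0,0,0,0],[0.046,-0.21,0,0,0,0],[0.046,-0.21,0,0,0,0],[0.046,-0.21,0,0,0,0],[0,0,0,0,0,0],[0,0,0,0,0,0]]]' 0;  python3 - <<'E'
from h import *
go([.493,.086,.055])
W=snap('wrist','w12.png')
print(fit([W],'blue',[CUP(.034)],.493,.086,R=.2))
T=snap('top','t12.png')
o=[]
print(fit([T],'blue',[CUP(.066),[(.025,.06),(.025,.068)]],.447,-.128,z0=.006,R=.055))
E
```

```text
time_s: 16.65
eef_pos: [0.4871, 0.0884, 0.1461]
eef_rot: [-0.002, 1.0, -0.002, -0.009]
wrist_force: [0.6, -0.8, 0.1]
opening: 1.003
t 16.65 p [0.4871 0.0884 0.1461] yaw -0.19 z [-0.0175  0.0038 -0.9998] F [ 0.6 -0.8  0.1] op 1.003
shift [0.0374 0.0134 0.455 ] rows>= 1.5 rot [-0.0012  0.0056 -0.0011]
(array([0.49385801, 0.0870279 ]), np.float64(287.850982371108))
(array([ 0.44577968, -0.12642041]), np.float64(127.78823655141761))
```

View pics/w12.png

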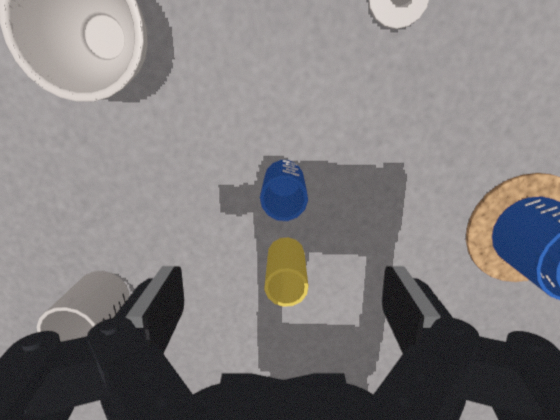

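```bash
python3 -m pendant '[[[0.037,0.012,0.05,-0.0012,0.0056,-0.001],[0,0,0.16,0,0,0],[0,0,0.16,0,0,0],[0,0,0,0,0,0]]]' 0;  python3 - <<'E'
from h import *
W=snap('wrist','w13.png')
print(fit([W],'blue',[CUP(.034)],.493,.086,R=.2))
go([.4935,.0867,.053])
E
```

```text
time_s: 17.25
eef_pos: [0.4955, 0.0806, 0.0711]
eef_rot: [0.0, 1.0, -0.004, 0.001]
wrist_force: [-0.0, -0.7, 0.2]
opening: 1.001
(array([0.4941776 , 0.08667337]), np.float64(525.4027659966966))
t 17.3 p [0.4968 0.0806 0.0726] yaw -0.49 z [ 0.0057 -0.0011 -1.    ] F [0.6 0.3 0.5] op 1.002
shift [-0.0173 -0.0304  0.0981] rows>= 0.3 rot [ 0.0003 -0.0018 -0.0027]
```

View pics/w13.png

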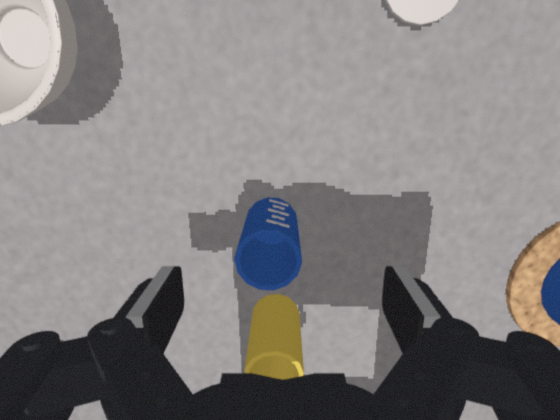

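```bash
python3 -m pendant '[[[-0.015,-0.03,0.04,0.0003,-0.0018,-0.0027],[0,0,0.035,0,0,0],[0,0,0,0,0,0]]]' 0;  python3 - <<'E'
from h import *
go([.494,.0867,.053])
E
```

```text
time_s: 17.68
eef_pos: [0.496, 0.0864, 0.0598]
eef_rot: [0.0, 1.0, -0.0, 0.002]
wrist_force: [0.3, -0.3, 0.1]
opening: 1.001
t 17.68 p [0.496  0.0864 0.0598] yaw -0.02 z [ 4.9e-03 -3.0e-04 -1.0e+00] F [ 0.3 -0.3  0.1] op 1.001
shift [-0.0104 -0.0017  0.0339] rows>= 0.1 rot [ 0.0001 -0.0016 -0.0001]
```

```bash
python3 -m pendant '[[[-0.009,-0.001,0.024,0,-0.0016,0],[-0.003,0,0.012,0,0,0],[0,0,0,0,0,0]]]' 0;  python3 - <<'E'
from h import *
go([.494,.0867,.053])
E
```

```text
time_s: 18.05
eef_pos: [0.4941, 0.0867, 0.0528]
eef_rot: [0.0, 1.0, 0.0, 0.0]
wrist_force: [1.1, 0.3, -0.5]
opening: 0.999
t 18.05 p [0.4941 0.0867 0.0528] yaw 0.0 z [ 8.e-04 -5.e-04 -1.e+00] F [ 1.1  0.3 -0.5] op 0.999
shift [-0.0003 -0.0002 -0.001 ] rows>= 0.0 rot [ 0.0002 -0.0003  0.    ]
```

```bash
python3 -m pendant '[[[0,0,0,0,0,0],[0,0,0,0,0,0],[0,0,0,0,0,0],[0,0,0,0,0,0],[0,0,0,0,0,0],[0,0,0,0,0,0],[0,0,0,0,0,0],[0,0,0,0,0,0]]]' 1;  python3 - <<'E'
from h import *
W=snap('wrist','w14.png')
print(fit([W],'blue',[CUP(.034)],.493,.086,R=.2))
go([.494,.0867,.053])
E
```

```text
time_s: 19.05
eef_pos: [0.4947, 0.0867, 0.0536]
eef_rot: [0.0, 1.0, 0.0, 0.001]
wrist_force: [-0.6, 0.7, 1.9]
opening: 0.358
(array([0.49467631, 0.08599423]), np.float64(708.9252345509669))
t 19.1 p [0.4947 0.0867 0.0536] yaw -0.0 z [ 2.1e-03 -4.0e-04 -1.0e+00] F [ 0.1 -0.6  1.2] op 0.359
shift [-0.0034 -0.0001  0.0028] rows>= 0.0 rot [ 0.0001 -0.0007 -0.    ]
```

View pics/w14.png

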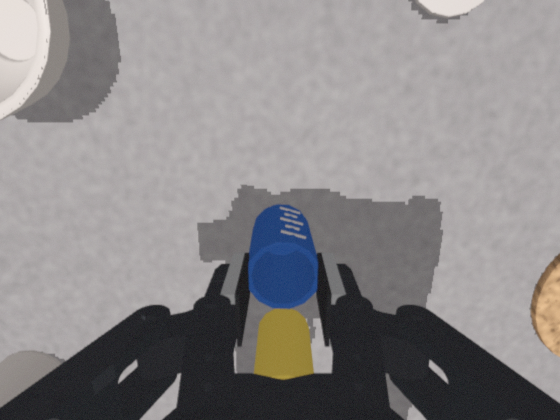

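```bash
python3 -m pendant '[[[0,0,-0.1,0,0,0],[0,0,-0.2,0,0,0],[0,0,-0.25,0,0,0],[-0.047,0.2,0,0,0,0],[-0.047,0.2,0,0,0,0],[-0.047,0.2,0,0,0,0],[-0.047,0.2,0,0,0,0],[-0.047,0.2,0,0,0,0],[0,0,0,0,0,0],[0,0,0,0,0,0]]]' 1;  python3 - <<'E'
from h import *
go([.4478,-.1282,.15])
E
```

```text
time_s: 20.35
eef_pos: [0.4448, -0.1187, 0.1654]
eef_rot: [0.001, 1.0, 0.001, -0.0]
wrist_force: [0.6, -0.2, 0.2]
opening: 0.357
t 20.35 p [ 0.4448 -0.1187  0.1654] yaw 0.09 z [-2.0e-04 -1.2e-03 -1.0e+00] F [ 0.6 -0.2  0.2] op 0.357
shift [0.0149 0.0476 0.0771] rows>= 0.3 rot [0.0004 0.0001 0.0005]
```

```bash
python3 -m pendant '[[[0.015,0.048,0.05,0.0004,0,0.0005],[0,0,0.04,0,0,0],[0,0,0,0,0,0]]]' 1;  python3 - <<'E'
from h import *
go([.4478,-.1282,.135])
W=snap('wrist','w15.png')
cv2.imwrite('pics/w15c.png',cv2.resize(W['pixels'][110:340,200:370],None,fx=2.6,fy=2.6))
for x in (.4460,.448,.45): print(x,projN(W,np.array([[x+.025,-.128,.074],[x,-.128+.025,.074],[x,-.128-.025,.074],[x+.033,-.128,.066],[x,-.128+.033,.066],[x,-.128-.033,.066]])).round(1).tolist())
E
```

```text
time_s: 20.72
eef_pos: [0.4481, -0.1266, 0.1453]
eef_rot: [-0.001, 1.0, 0.002, -0.001]
wrist_force: [0.0, -0.1, -0.8]
opening: 0.356
t 20.73 p [ 0.4481 -0.1266  0.1453] yaw 0.18 z [-0.0014  0.0012 -1.    ] F [ 0.  -0.1 -0.8] op 0.356
shift [-0.0013  0.0081  0.0517] rows>= 0.2 rot [-0.0004  0.0004  0.001 ]
0.446 [[283.4, 183.1], [245.6, 219.6], [320.9, 219.8], [283.4, 168.2], [235.1, 215.5], [331.4, 215.8]]
0.448 [[283.4, 180.0], [245.5, 216.7], [321.1, 216.9], [283.4, 165.2], [235.0, 212.7], [331.5, 213.0]]
0.45 [[283.4, 177.0], [245.4, 213.9], [321.2, 214.1], [283.4, 162.2], [234.9, 210.0], [331.7, 210.3]]
```

View pics/w15c.png

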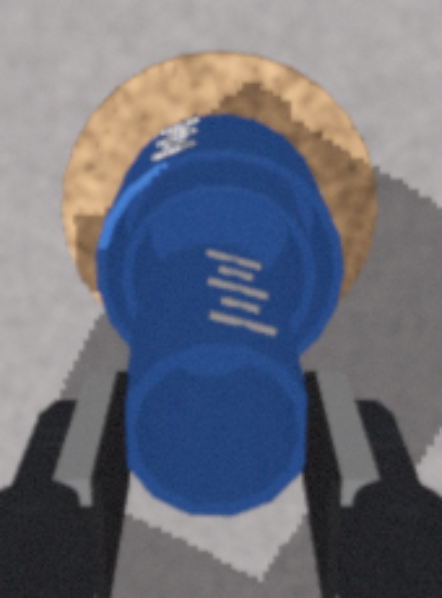

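```bash
python3 -m pendant '[[[-0.001,0.008,0.03,-0.0004,0.0004,0.001],[0,0,0.03,0,0,0],[0,0,0,0,0,0]]]' 1;  python3 - <<'E'
from h import *
go([.4478,-.1283,.12])
E
```

```text
time_s: 21.15
eef_pos: [0.4483, -0.128, 0.133]
eef_rot: [0.0, 1.0, 0.0, 0.0]
wrist_force: [-0.5, -0.5, -0.1]
opening: 0.361
t 21.15 p [ 0.4483 -0.128   0.133 ] yaw 0.04 z [ 8.e-04 -6.e-04 -1.e+00] F [-0.5 -0.5 -0.1] op 0.361
shift [-0.0024  0.0015  0.0651] rows>= 0.2 rot [ 0.0002 -0.0002  0.0002]
```

```bash
python3 -m pendant '[[[-0.0025,0.0015,0.04,0.0002,-0.0002,0],[-0.001,0,0.03,0,0,0],[0,0,0,0,0,0]]]' 1;  python3 - <<'E'
from h import *
go([.4478,-.1283,.12])
E
```

```text
time_s: 21.52
eef_pos: [0.4475, -0.1284, 0.118]
eef_rot: [-0.0, 1.0, 0.0, 0.0]
wrist_force: [-0.2, 0.0, 0.4]
opening: 0.358
t 21.52 p [ 0.4475 -0.1284  0.118 ] yaw 0.03 z [ 2.e-04  1.e-04 -1.e+00] F [-0.2  0.   0.4] op 0.358
shift [ 0.0015 -0.0003 -0.0098] rows>= 0.0 rot [-0.     -0.0001  0.0002]
```

Inside the rim without force; continue down.

```bash
python3 -m pendant '[[[0.001,0,0.06,0,0,0],[0,0,0.05,0,0,0],[0,0,0,0,0,0]]]' 1;  python3 -m pendant '[[[0,0,0.03,0,0,0],[0,0,0.02,0,0,0],[0,0,0,0,0,0]]]' 1; python3 - <<'E'
from h import *
go([.4478,-.1283,.0756])
E
```

```text
time_s: 21.9
eef_pos: [0.4476, -0.1283, 0.0943]
eef_rot: [-0.0, 1.0, 0.0, -0.0]
wrist_force: [-0.4, -0.1, -0.7]
opening: 0.36
time_s: 22.28
eef_pos: [0.4478, -0.1284, 0.0837]
eef_rot: [-0.0, 1.0, 0.0, 0.0]
wrist_force: [0.1, -0.1, -0.2]
opening: 0.356
t 22.27 p [ 0.4478 -0.1284  0.0837] yaw 0.03 z [ 1.e-04  1.e-04 -1.e+00] F [ 0.1 -0.1 -0.2] op 0.356
shift [ 0.0002 -0.0003  0.0405] rows>= 0.1 rot [-0.     -0.      0.0002]
```

```bash
python3 -m pendant '[[[0,0,0.018,0,0,0],[0,0,0.012,0,0,0],[0,0,0.008,0,0,0],[0,0,0.006,0,0,0]]]' 1; python3 - <<'E'
from h import *
go([.4478,-.1283,.0756])
E
```

```text
time_s: 22.78
eef_pos: [0.4486, -0.1286, 0.0754]
eef_rot: [0.0, 1.0, 0.0, 0.001]
wrist_force: [-1.1, 3.9, 11.6]
opening: 0.356
t 22.77 p [ 0.4486 -0.1286  0.0754] yaw 0.02 z [ 1.9e-03 -5.0e-04 -1.0e+00] F [-1.1  3.9 11.6] op 0.356
shift [-0.0042 -0.0017 -0.0011] rows>= 0.0 rot [ 0.0001 -0.0006  0.0001]
```

```bash
python3 -m pendant '[[[-0.003,0,-0.003,0,0,0]]]' 1; python3 -m pendant '[[[0,0,0,0,0,0],[0,0,0,0,0,0],[0,0,0,0,0,0],[0,0,0,0,0,0],[0,0,0,0,0,0]]]' 0;  python3 -m pendant '[[[0,0,-0.1,0,0,0],[0,0,-0.2,0,0,0],[0,0,-0.15,0,0,0],[0,0,0,0,0,0]]]' 0;  python3 - <<'E'
from h import *
go([.36,-.2555,.12])
W=snap('wrist','w16.png')
E
```

```text
time_s: 22.9
eef_pos: [0.4482, -0.1287, 0.0762]
eef_rot: [0.0, 1.0, 0.0, 0.001]
wrist_force: [-0.4, 0.6, 0.1]
opening: 0.357
time_s: 23.52
eef_pos: [0.4481, -0.1288, 0.076]
eef_rot: [0.0, 1.0, 0.0, 0.001]
wrist_force: [-0.3, 0.3, -0.5]
opening: 1.002
time_s: 24.02
eef_pos: [0.4473, -0.1284, 0.1678]
eef_rot: [-0.0, 1.0, 0.0, 0.0]
wrist_force: [1.0, 0.1, -0.1]
opening: 1.001
t 24.02 p [ 0.4473 -0.1284  0.1678] yaw 0.01 z [ 4.e-04  3.e-04 -1.e+00] F [ 1.   0.1 -0.1] op 1.001
shift [-0.4367  0.6353  0.2385] rows>= 2.6 rot [-0.0001 -0.0001  0.0001]
```

View pics/w16.png

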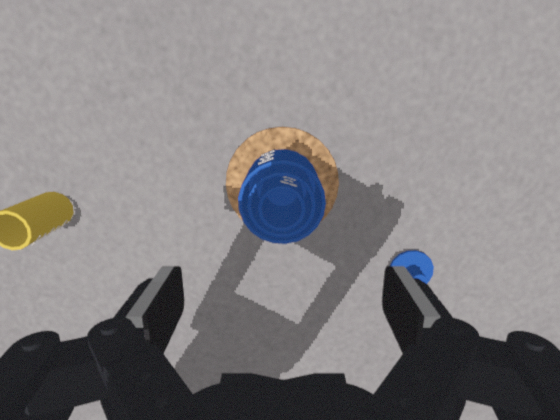

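```bash
python3 -m pendant '[[[-0.109,0.158,0,0,0,0],[-0.109,0.158,0,0,0,0],[-0.109,0.158,0,0,0,0],[-0.109,0.158,0.1,0,0,0],[0,0,0.1,0,0,0],[0,0,0,0,0,0]]]' 0;  python3 - <<'E'
from h import *
W=snap('wrist','w17.png')
print(fit([W],'blue',[LID,KNOB],.36,-.2555,R=.15))
go([.36,-.2555,.018])
E
```

```text
time_s: 24.82
eef_pos: [0.3527, -0.254, 0.1171]
eef_rot: [-0.005, 1.0, 0.001, -0.005]
wrist_force: [-0.1, -0.5, 0.2]
opening: 1.002
(array([ 0.35957061, -0.25503402]), np.float64(146.83924747926244))
t 24.88 p [ 0.3533 -0.2545  0.118 ] yaw 0.12 z [-0.0092  0.009  -0.9999] F [ 0.4 -0.3  0.7] op 1.0
shift [0.0381 0.0096 0.4997] rows>= 1.6 rot [-0.0029  0.0029  0.0006]
```

View pics/w17.png

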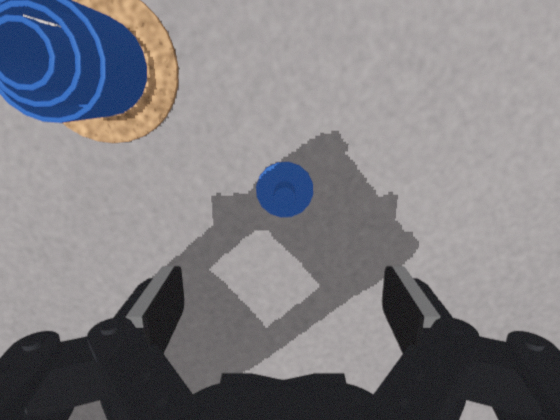

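```bash
python3 -m pendant '[[[0.035,0.007,0.1,-0.0029,0.0029,0.0006],[0,0,0.15,0,0,0],[0,0,0.12,0,0,0],[0,0,0,0,0,0]]]' 0;  python3 - <<'E'
from h import *
W=snap('wrist','w18.png')
print(fit([W],'blue',[LID,KNOB],.36,-.2555,R=.2))
go([.36,-.2550,.016])
E
```

```text
time_s: 25.38
eef_pos: [0.3628, -0.2557, 0.0442]
eef_rot: [0.002, 1.0, 0.002, 0.001]
wrist_force: [-0.5, 0.5, 0.2]
opening: 0.998
(array([ 0.35951034, -0.25514506]), np.float64(261.4127524978325))
t 25.43 p [ 0.3635 -0.2565  0.0452] yaw 0.22 z [ 0.0039 -0.0047 -1.    ] F [-0.6 -0.6 -0.2] op 0.997
shift [-0.0179 -0.0082  0.146 ] rows>= 0.5 rot [ 0.0015 -0.0012  0.0012]
```

View pics/w18.png

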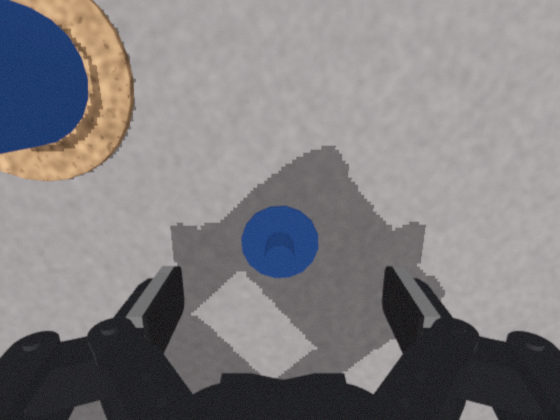

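```bash
python3 -m pendant '[[[-0.018,-0.008,0.07,0.0015,-0.0012,0.0012],[0,0,0.05,0,0,0],[0,0,0,0,0,0]]]' 0;  python3 - <<'E'
from h import *
go([.3597,-.2550,.016])
E
```

```text
time_s: 25.8
eef_pos: [0.3612, -0.2561, 0.022]
eef_rot: [0.001, 1.0, 0.0, 0.001]
wrist_force: [0.4, 0.3, -0.1]
opening: 1.001
t 25.8 p [ 0.3612 -0.2561  0.022 ] yaw 0.05 z [ 0.0025 -0.003  -1.    ] F [ 0.4  0.3 -0.1] op 1.001
shift [-0.0076 -0.0055  0.0299] rows>= 0.1 rot [ 0.0009 -0.0008  0.0003]
```

```bash
python3 -m pendant '[[[-0.0075,-0.0055,0.02,0.0009,-0.0008,0],[-0.002,-0.001,0.01,0,0,0],[0,0,0,0,0,0]]]' 0;  python3 - <<'E'
from h import *
go([.3597,-.2550,.016])
E
```

```text
time_s: 26.18
eef_pos: [0.3595, -0.2552, 0.0161]
eef_rot: [0.0, 1.0, 0.0, 0.0]
wrist_force: [-0.5, 0.1, 0.3]
opening: 0.999
t 26.18 p [ 0.3595 -0.2552  0.0161] yaw 0.04 z [ 5.e-04 -7.e-04 -1.e+00] F [-0.5  0.1  0.3] op 0.999
shift [ 0.0012 -0.0009  0.0004] rows>= 0.0 rot [ 0.0002 -0.0002  0.0002]
```

```bash
python3 -m pendant '[[[0,0,0,0,0,0],[0,0,0,0,0,0],[0,0,0,0,0,0],[0,0,0,0,0,0],[0,0,0,0,0,0],[0,0,0,0,0,0],[0,0,0,0,0,0],[0,0,0,0,0,0],[0,0,0,0,0,0],[0,0,0,0,0,0]]]' 1;  python3 - <<'E'
from h import *
W=snap('wrist','w19.png')
print(fit([W],'blue',[LID,KNOB],.36,-.2555,R=.2))
go([.3597,-.2550,.016])
E
```

```text
time_s: 27.42
eef_pos: [0.3598, -0.2555, 0.0166]
eef_rot: [0.001, 1.0, 0.0, 0.001]
wrist_force: [-0.3, -0.9, 1.3]
opening: 0.15
(array([ 0.35950934, -0.25617058]), np.float64(2080.34218898154))
t 27.48 p [ 0.3597 -0.2555  0.0166] yaw 0.04 z [ 0.001  -0.0014 -1.    ] F [0.  0.2 0.8] op 0.156
shift [-0.0002 -0.0024  0.0029] rows>= 0.0 rot [ 0.0004 -0.0003  0.0002]
```

View pics/w19.png

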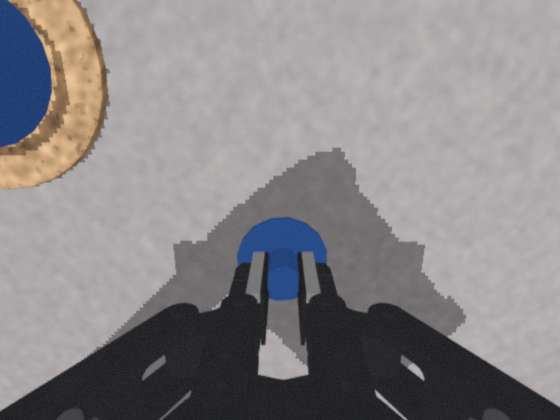

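```bash
python3 -m pendant '[[[0,0,-0.1,0,0,0],[0,0,-0.28,0,0,0],[0,0,-0.28,0,0,0],[0,0,0,0,0,0],[0.105,-0.15,0,0,0,0],[0.105,-0.15,0,0,0,0],[0.105,-0.15,0,0,0,0],[0.1,-0.15,0,0,0,0],[0,0,0,0,0,0],[0,0,0,0,0,0]]]' 1;  python3 - <<'E'
from h import *
go([.4483,-.1286,.12])
W=snap('wrist','w20.png')
E
```

```text
time_s: 28.72
eef_pos: [0.441, -0.1303, 0.1452]
eef_rot: [-0.002, 1.0, -0.001, -0.004]
wrist_force: [-0.4, 0.2, -1.1]
opening: 0.153
t 28.73 p [ 0.441  -0.1303  0.1452] yaw -0.1 z [-0.0072  0.004  -1.    ] F [-0.4  0.2 -1.1] op 0.153
shift [ 0.0372 -0.0083  0.1258] rows>= 0.4 rot [-0.0013  0.0023 -0.0006]
```

View pics/w20.png

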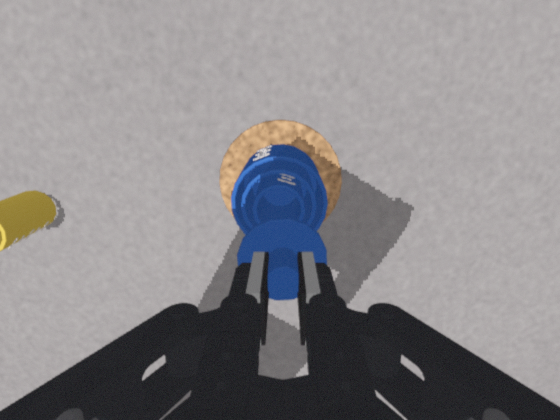

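```bash
python3 -m pendant '[[[0.035,-0.008,0.03,-0.0013,0.0023,-0.0006],[0,0,0.03,0,0,0],[0,0,0,0,0,0]]]' 1;  python3 - <<'E'
from h import *
go([.4483,-.1286,.12])
W=snap('wrist','w21.png')
cv2.imwrite('pics/w21c.png',cv2.resize(W['pixels'][110:340,200:370],None,fx=2.6,fy=2.6))
for x in (.4460,.448,.45): print(x,projN(W,np.array([[x+.017,-.1285,.082],[x,-.1285+.017,.082],[x,-.1285-.017,.082],[x+.025,-.128,.074],[x+.033,-.128,.066]])).round(1).tolist())
E
```

```text
time_s: 29.15
eef_pos: [0.4472, -0.1303, 0.1316]
eef_rot: [-0.0, 1.0, -0.002, -0.0]
wrist_force: [-0.3, -0.3, -0.5]
opening: 0.156
t 29.15 p [ 0.4472 -0.1303  0.1316] yaw -0.2 z [-5.e-04  1.e-04 -1.e+00] F [-0.3 -0.3 -0.5] op 0.156
shift [ 0.0053 -0.0086  0.0581] rows>= 0.2 rot [-0.      0.0001 -0.0011]
0.446 [[277.6, 204.0], [249.6, 231.0], [306.1, 230.8], [276.9, 187.3], [277.0, 171.5]]
0.448 [[277.6, 200.7], [249.5, 227.9], [306.2, 227.7], [276.9, 184.1], [277.0, 168.3]]
0.45 [[277.6, 197.5], [249.4, 224.8], [306.2, 224.6], [276.8, 180.9], [276.9, 165.1]]
```

View pics/w21c.png

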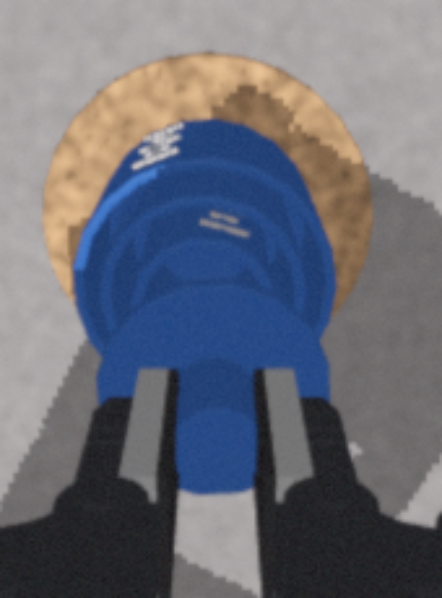

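```bash
python3 -m pendant '[[[0.004,-0.008,0.05,0,0,-0.0011],[0,0,0.04,0,0,0],[0,0,0,0,0,0]]]' 1;  python3 - <<'E'
from h import *
go([.448,-.1286,.102])
E
```

```text
time_s: 29.58
eef_pos: [0.4482, -0.1289, 0.1127]
eef_rot: [0.0, 1.0, -0.0, 0.0]
wrist_force: [-0.7, 0.4, -0.5]
opening: 0.15
t 29.57 p [ 0.4482 -0.1289  0.1127] yaw -0.02 z [ 1.e-04 -2.e-04 -1.e+00] F [-0.7  0.4 -0.5] op 0.15
shift [-0.0009 -0.0016  0.0534] rows>= 0.2 rot [ 0.0001 -0.     -0.0001]
```

```bash
python3 -m pendant '[[[-0.001,-0.0016,0.03,0,0,0],[0,0,0.025,0,0,0],[0,0,0,0,0,0]]]' 1;  python3 - <<'E'
from h import *
go([.448,-.1286,.0926])
W=snap('wrist','w22.png')
cv2.imwrite('pics/w22c.png',cv2.resize(W['pixels'][110:340,200:370],None,fx=2.6,fy=2.6))
E
```

```text
time_s: 29.95
eef_pos: [0.448, -0.1285, 0.1009]
eef_rot: [0.0, 1.0, -0.0, 0.0]
wrist_force: [-0.2, 0.0, -0.3]
opening: 0.152
t 29.95 p [ 0.448  -0.1285  0.1009] yaw -0.01 z [ 0.e+00 -2.e-04 -1.e+00] F [-0.2  0.  -0.3] op 0.152
shift [0.0001 0.0004 0.0416] rows>= 0.1 rot [ 0.0001 -0.     -0.    ]
```

View pics/w22c.png

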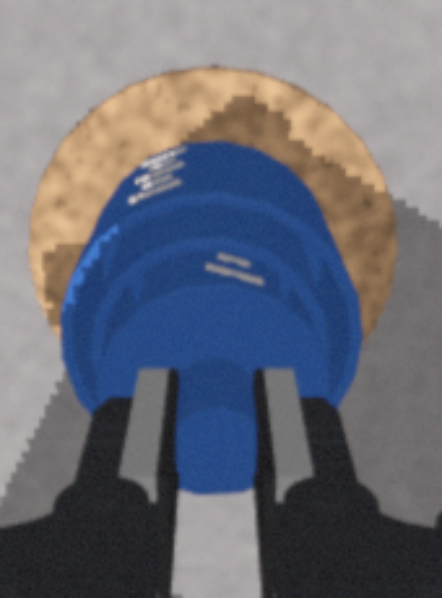

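```bash
python3 -m pendant '[[[0,0,0.015,0,0,0],[0,0,0.012,0,0,0],[0,0,0.01,0,0,0],[0,0,0.006,0,0,0]]]' 1;  python3 - <<'E'
from h import *
go([.448,-.1286,.0926])
E
```

```text
time_s: 30.5
eef_pos: [0.4487, -0.129, 0.0926]
eef_rot: [0.001, 1.0, -0.0, 0.001]
wrist_force: [-0.4, -0.5, 5.3]
opening: 0.153
t 30.5 p [ 0.4487 -0.129   0.0926] yaw -0.0 z [ 0.0016 -0.0012 -1.    ] F [-0.4 -0.5  5.3] op 0.153
shift [-0.0033 -0.0018  0.    ] rows>= 0.0 rot [ 0.0004 -0.0005 -0.    ]
```

```bash
python3 -m pendant '[[[0,0,0.001,0,0,0]]]' 1; python3 -m pendant '[[[0,0,0,0,0,0],[0,0,0,0,0,0],[0,0,0,0,0,0],[0,0,0,0,0,0],[0,0,0,0,0,0],[0,0,0,0,0,0]]]' 0;  python3 -m pendant '[[[0,0,-0.1,0,0,0],[0,0,-0.2,0,0,0],[0,0,-0.2,0,0,0],[0,0,-0.1,0,0,0],[-0.1,0.25,0,0,0,0],[-0.1,0.25,0,0,0,0],[-0.1,0.25,0,0,0,0],[-0.1,0.25,0,0,0,0],[0,0,0,0,0,0]]]' 0;  python3 - <<'E'
from h import *
state()
out=[]
for n,fn in (('scene','s23.png'),('top','t23.png'),('wrist','w23.png')):
    c=snap(n,fn)
    if n=='wrist': continue
    p=c['pixels'].copy(); u,v=projN(c,np.array([[.447,-.128,.04]]))[0].astype(int)
    k=8; w=32
    out.append(cv2.resize(p[v-w:v+w,u-w:u+w],None,fx=k,fy=k,interpolation=cv2.INTER_CUBIC))
cv2.imwrite('pics/ov23.png',cv2.resize(np.hstack(out),(800,400)))
E
```

```text
time_s: 30.62
eef_pos: [0.4489, -0.1292, 0.0927]
eef_rot: [0.001, 1.0, -0.0, 0.001]
wrist_force: [-0.6, 0.3, 2.7]
opening: 0.155
time_s: 31.38
eef_pos: [0.4487, -0.1289, 0.0924]
eef_rot: [0.001, 1.0, -0.0, 0.001]
wrist_force: [0.3, 0.4, -0.8]
opening: 0.998
time_s: 32.5
eef_pos: [0.367, -0.3342, 0.2175]
eef_rot: [0.002, 1.0, 0.002, 0.002]
wrist_force: [0.6, 0.4, -0.3]
opening: 1.002
t 32.5 p [ 0.367  -0.3342  0.2175] yaw 0.23 z [ 0.0033 -0.0036 -1.    ] F [ 0.6  0.4 -0.3] op 1.002
```

View pics/ov23.png

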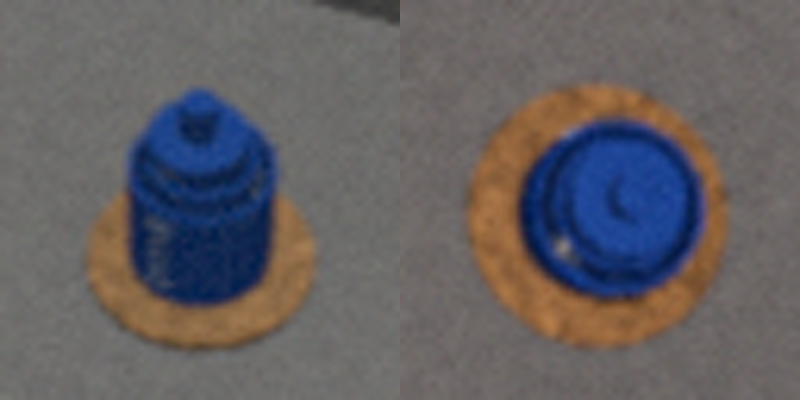

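View pics/s23.png

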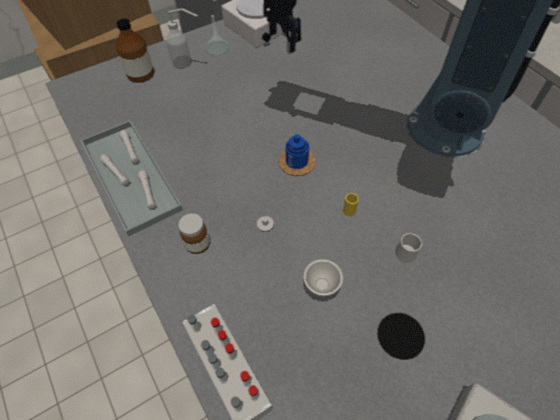

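View pics/w23.png

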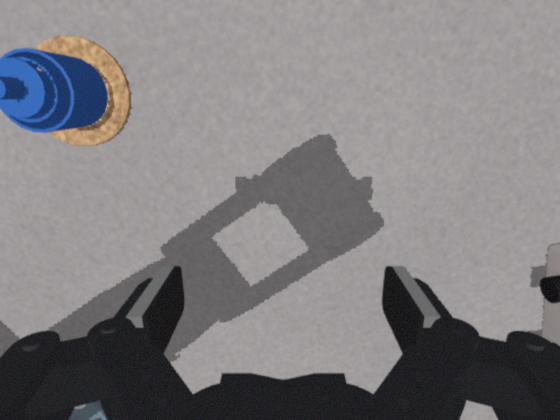

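The scene shows the closed set upright at (297,155) on the cork. The white lid at (265,224), the mortar, the white cup, the jar and the yellow cup are where they were at the start.

```bash
python3 -m pendant '[[[0,0,0,0,0,0],[0,0,0,0,0,0],[0,0,0,0,0,0],[0,0,0,0,0,0]]]' 0; python3 -c "
from bench import ctrl
print(ctrl.hand_in())"
```

```text
time_s: 33.15
eef_pos: [0.3701, -0.327, 0.2171]
eef_rot: [0.001, 1.0, 0.007, 0.002]
wrist_force: [-0.0, -0.2, -0.4]
opening: 0.996
the job is handed in; nothing more can be done
None
```

The blue set is nested on the cork mat in the order you asked (large, medium, small, then the blue lid), released, and handed in at 33 s of the 106 s allowed.

- **Seating:** every part touched down within 0.3 mm of the height I had worked out for it. The push at each contact was 5–19 N.
- **Final pictures:** the scene, top and wrist views show the stack upright on the mat with the lid flat. The white cup, white lid, mortar, amber jar and yellow cup look unmoved by eye; I did not measure them again. The arm was about 0.2 m clear with no force on it.
- **Disagreement:** the top camera put the large cup within about 2 mm of the mat's centre. A fit from the scene camera put it about 7 mm off. Drawing the expected outline over both pictures showed it only about 1–2 mm off, so I discounted the 7 mm figure.

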